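# Air the ripening plums under the loose lid

### The job

Let the plums in the covered blue dish breathe: stand the spice jar that weighs the lid down on the free worktop beside the dish, then press on the lid's orange tab so that the lid tips on the dish's rim and its opposite edge rises just clear, a gap of about two to three centimetres, and keep it so for two seconds. Let the lid down slowly without dropping it, nudge it until it sits level and centred on the dish, and stand the jar upright on the middle of the lid again. Leave the dish where it is and do not disturb the mug, the tin or the timer.

Things in the scene. Friction and masses are not known exactly. Their poses are not given: they have to be found in the camera images.
- dish: round open blue stoneware dish, outer diameter 140 mm, 60 mm high (rim 60 mm above the worktop), wall 6 mm, about 1.3 kg, three plums fixed in it; stands loose on the worktop; origin at the centre of its underside, z up. It is round, so its yaw is without meaning.
- lid: light-wood lid, loose on the dish, 176 mm across, 0.25 kg: a 7 mm disc, inlaid 68 mm darker disc in mid-top, 10 mm skirt hanging outside the dish wall with 14 mm play all round if centred; starts 7 to 11 mm off. Origin on its axis at the skirt's lower edge (50 mm above the worktop when seated), z up, flat top at z = 17 mm; an orange tab points along +x. 1 to 2 N slide it.
- lid_tab (a point): pressing point on the top of the orange tab, 118 mm from the lid's axis; axes as the lid's. The tab is 52 mm wide, 7 mm thick, flush with the lid's top, and ends 132 mm from the axis. Some 5 N down on it tip the lid about the dish's rim, 70 mm from the dish's axis; the opposite edge rises 2.5 to 4.5 mm per mm pressed, by the levers, and falls shut when let go.
- lid_far_edge (a point): lower edge of the lid's skirt opposite the tab, 88 mm from the lid's axis along the lid's -x; 50 mm above the worktop when seated
- spice_jar: closed glass spice jar with a black cap, upright cylinder 41 mm in diameter and 105 mm high, about 0.11 kg, at first standing on the lid; origin at the centre of its underside, z up
- mug: green and white mug, 86 mm wide, 124 mm with its handle, 100 mm high, bystander; origin under its centre
- tin: small green tin, diameter 75 mm, 58 mm high, bystander; origin under its centre
- timer: red and white round kitchen timer, diameter 64 mm, 43 mm high, bystander; origin under its centre
There are look-alikes about, which are no part of the job. Leave any green look-alike of the spice_jar alone.

How it is judged:
By the outcome, as a careful person would: the job done as asked, in the order asked, and still so for the second after the job is handed in, with the robot touching nothing.
It also fails if it takes over 72 s, if anything falls off the work surface, if the arm or the gripper's body presses on something with over 40 N, if the wrist force passes 120 N, or if a joint passes its speed limit or range.

### The arm

A 6-joint arm with a two-finger parallel gripper is mounted at the origin on a cart in front of the work surface, level with it; the furniture and walls round the work are solid. World frame = base frame: x ahead of the robot, y to its left, z up, the work surface at z = 0. Lengths are in m, angles in rad, forces in N, time in s.
With the tool pointing down it reaches from about 0.375 to 0.9 m from the base axis. Payload 3.1 kg.
Tool frame: the origin (TCP) lies midway between the tips of the shut fingers; the grasp point (between the pads) lies 19 mm behind it (r.grip_depth is the z of the grasp point in the tool frame, in m); z points along the fingers, y is the line along which they close (so a half turn about z gives the same grasp; the last joint's range is limited). The gripper opens to 87 mm and grips with 3 to 60 N. Pads are 19 mm wide; open, the fingers measure 117 mm over their backs; the gripper's body (75 mm by 190 mm) begins 51 mm behind the grasp point.
Start: joints at [1.081, 0.527, 1.433, -0, 1.181, -0.178], TCP at [0.192, 0.595, 0.223] pointing down, gripper open.
Joint ranges: [-3.08, 3.08], [-0.75, 2.2], [0.22, 2.44], [-1.43, 4.57], [0, 2.65], [-2.85, 2.85]. Speed limits (rad/s): [2.79, 2.79, 3.14, 3.14, 3.14, 3.14].

### API

Orientations are given as [roll, pitch, yaw] about the fixed x, y, z axes, in that order (R = Rz(yaw) Ry(pitch) Rx(roll)).
In Python, from rig import r gives the robot as it stands. The module is installed in compiled form; this text tells all that it offers.
- The arm moves only by the tool send_rows, never from a script. Its argument "deltas" is a list of rows, each a list of 7 numbers: the shift along the tool's x, y, z as a fraction of full scale, then the turn, a rotation vector about the tool's x, y, z as a fraction of full scale, then the closure, from -1 (fully open) to 1 (shut). A call has 1 to 8 rows; each row shifts and turns the commanded pose from where the row before left it, along the tool's axes as they then stand; what a row does not reach is not made up. Full scale, the value 1, is 0.03 m for a shift and 8 degrees for a turn. A row lasts 1/10 s, in which the tool goes at most 50 mm and 8.59 degrees, less where a joint would pass 70% of its speed; a pose out of reach is approached as far as the arm can. A call with a number of a shift or a turn outside -1 to 1 is refused whole. A call with a gripper value outside its range is refused whole. The fingers move at their own pace and stop on an object; "grip_force" is the grip in N (left out, the last holds). Time passes only in rows, so rows that do not move let the fingers close. It gives the time, the measured TCP pose, the force, the opening and the grip force at its end, in the units of the state.
- r.sense(): the state, without advancing time (a new reading comes with each control period).
- r.camera(name): name is "scene" or "top" or "wrist"; returns a dict with "color" (384x512x3 uint8, red, green, blue), "depth" (384x512 float32, m along the optical axis (not along the pixel's ray), 0 where there is no reading), "intrinsics" (3x3 intrinsics, pixels), "R" (3x3) and "t" (3): a world point X has camera coordinates R X + t; the wrist camera has in their place "mount" (4x4, takes a point from camera to tool coordinates, whose origin is the TCP and whose axes are the flange's). Camera axes: x right, y down, z forward; pixel columns grow to the right and rows downward; lengths in m; the calibration is good to about 2 mm. A picture is of the moment at which its call begins: read the wrist's pose just before it.
- r.sign_off(): hands the job in; it is judged then, once.
Trained networks look in the newest picture that a camera, given by its name, has taken for a name from the list of things; names that differ only in an ending like _2 or _b are one class to them, and where a whole thing is asked for, a point or a joint stands for the part that bears it (a point fixed in the world has none). Each returns a list of dicts, best first, with "p" (0 to 1); they miss things now and then, are a little off and sometimes report something else, mostly with a low value. They report only what shows in the picture. A call takes as long as a camera call. They do not tell look-alikes from the thing itself.
- r.search_frame(camera, label): "at" ([x, y, z] in m, in the coordinates of the camera as it stood for that picture, good to about 4 mm: the middle of the surface that is visible of it).
- r.mark_of(camera, label): "at" ([x, y, z] in m, in the coordinates of the camera as it stood for that picture, good to about 4 mm: a listed point, or the origin of a listed thing).
The state is a dict: "clock": time; "joints": joint angles; "dq": joint speeds; "joint_efforts": joint torques, N m; "tool_pos": TCP position; "eef_rot": TCP orientation; "contact_force": force on the tool from outside, world axes, zero at the start; "moment": the same for the moment, N m; "width": finger opening in m; "finger_force": force on a finger pad.
Only numpy, scipy, OpenCV 4.12 (cv2) and the standard library are available. Lean on these libraries where they do the work, as an engineer would, in place of code of your own. Each camera call takes 0.05 s, during which the arm holds its last target. There are 200 camera calls.

## Working session

There is one attempt and no reset: what is moved stays moved. The work goes in short steps, Python scripts to look and compute and a tool call to move; the robot and the scene stay as the last step left them, time stands still between calls to the robot, and variables do not carry over. Pictures are saved under pics/ and viewed, at most 10 in all, crops included, and the job is handed in when it is done.

Besides the shell and the picture viewer there is one more tool, called after "Emit:" by a JSON object that holds its "fn" and its "kwargs". send_rows: Moves the arm, as the interface text tells. Shift numbers are shares of 0.03 m and turn numbers shares of 8 degrees, none past 1 either way. Its arguments: {"type":"object","properties":{"deltas":{"type":"array","items":{"type":"array","items":{"type":"number"}}},"grip_force":{"type":"number"}},"required":["deltas"]}

```bash
mkdir -p pics; cat > h.py <<'E'
import numpy as np, cv2
from rig import r
from scipy.spatial.transform import Rotation as Ro
def cam(n):
    s=r.sense(); c=r.camera(n)
    if n=="wrist":
        T=np.eye(4); T[:3,:3]=Ro.from_euler('xyz',s['eef_rot']).as_matrix(); T[:3,3]=s['tool_pos']
        M=T@c['mount']
    else:
        M=np.eye(4); M[:3,:3]=c['R'].T; M[:3,3]=-c['R'].T@c['t']
    c['M']=M; return c
def w(c,p): return (c['M']@np.r_[p,1])[:3]
def cloud(c):
    K=c['intrinsics']; d=c['depth']; v,u=np.mgrid[:384,:512]
    P=np.stack([(u-K[0,2])/K[0,0]*d,(v-K[1,2])/K[1,1]*d,d],-1)
    return P@c['M'][:3,:3].T+c['M'][:3,3]
def save(c,n): cv2.imwrite(n,c['color'][:,:,::-1])
E
python3 - <<'E'
from h import *
s=r.sense(); print(s)
print(Ro.from_euler('xyz',s['eef_rot']).as_matrix().round(3), r.grip_depth)
for n in ("scene","top"):
    c=cam(n); save(c,f"pics/{n}0.png")
    for l in "dish lid lid_tab lid_far_edge spice_jar mug tin timer".split():
        print(n,l,[(round(q['p'],2),w(c,q['at']).round(3).tolist()) for q in r.mark_of(n,l)[:3]])
E
```

```text
{'clock': 0.0, 'joints': array([ 1.08054730e+00,  5.28438796e-01,  1.43391849e+00, -4.62743800e-06,
        1.18135097e+00, -1.78507179e-01]), 'dq': array([-0.00053181,  0.0008572 ,  0.00123593,  0.0008627 ,  0.00254694,
       -0.00202169]), 'joint_efforts': array([ 1.97054243e-05, -4.40033340e+01, -1.76591241e+01,  6.33000769e-02,
        5.80991060e-02, -1.44478104e-04]), 'tool_pos': array([0.19132733, 0.59423016, 0.22158328]), 'eef_rot': array([-3.13950991e+00, -3.71438584e-04,  2.82985218e+00]), 'contact_force': array([ 0.65215109,  0.36636456, -0.00242985]), 'moment': array([ 0.01578405, -0.06748424,  0.04073932]), 'finger_force': 0.0, 'width': 0.08701108758752574}
[[-0.952  0.307 -0.001]
 [ 0.307  0.952 -0.002]
 [ 0.    -0.002 -1.   ]] -0.0187
scene dish [(0.58, [0.48, 0.068, -0.0])]
scene lid [(0.65, [0.477, 0.079, 0.052])]
scene lid_tab [(0.63, [0.36, 0.086, 0.063])]
scene lid_far_edge [(0.76, [0.565, 0.069, 0.05])]
scene spice_jar [(0.94, [0.413, -0.102, -0.004]), (0.66, [0.488, 0.067, 0.066]), (0.59, [0.527, -0.211, -0.001])]
scene mug [(0.9, [0.704, 0.015, -0.0])]
scene tin [(0.73, [0.642, -0.293, -0.001])]
scene timer [(0.71, [0.664, 0.233, -0.004])]
top dish [(0.41, [0.487, 0.064, 0.068])]
top lid [(0.59, [0.483, 0.075, 0.05])]
top lid_tab [(0.82, [0.361, 0.081, 0.071])]
top lid_far_edge [(0.81, [0.568, 0.07, 0.053])]
top spice_jar [(0.72, [0.416, -0.108, -0.005]), (0.68, [0.525, -0.209, -0.002]), (0.66, [0.487, 0.067, 0.066])]
top mug [(0.53, [0.704, 0.017, -0.002])]
top tin [(0.86, [0.645, -0.292, 0.003]), (0.33, [0.662, 0.233, -0.0])]
top timer [(0.92, [0.663, 0.232, -0.001]), (0.34, [0.644, -0.292, 0.002])]
```

View pics/top0.png

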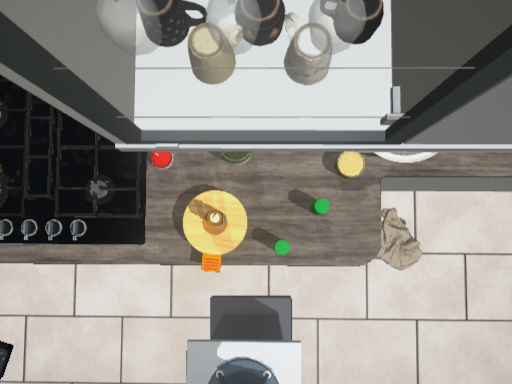

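View pics/scene0.png

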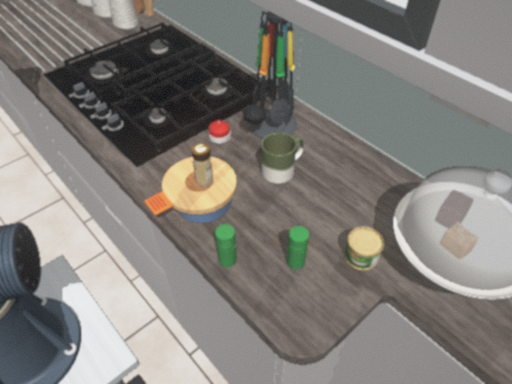

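Top view: the lid is at about (215,222) with the jar on it. The orange tab at (211,263) points toward the robot. Two green look-alike jars are at (283,247) and (321,206), the timer is at (161,158) and the mug is under the cabinet. I'll refine the lid, dish and jar positions and check overhead clearance.

```bash
cat >> h.py <<'E'
from scipy.optimize import least_squares
def circ(p,R):
    f=lambda q:np.hypot(p[:,0]-q[0],p[:,1]-q[1])-R
    s=least_squares(f,p.mean(0)[:2],loss='soft_l1',f_scale=.002); return s.x
def measure(n):
    c=cam(n); P=cloud(c); hsv=cv2.cvtColor(c['color'],cv2.COLOR_RGB2HSV).astype(int)
    near=(np.hypot(P[...,0]-.48,P[...,1]-.07)<.16)&(c['depth']>0)
    H,S,V=hsv[...,0],hsv[...,1],hsv[...,2]
    top=near&(abs(P[...,2]-.067)<.006)
    org=top&(H<12)&(S>190)
    disc=top&~org&(H<35)
    q=P[top&(H<35)]
    m=disc.astype(np.uint8); cs=cv2.findContours(m,cv2.RETR_EXTERNAL,cv2.CHAIN_APPROX_NONE)[0]
    k=max(cs,key=cv2.contourArea)[:,0] if cs else np.zeros((0,2),int)
    e=P[k[:,1],k[:,0]] if len(k) else np.zeros((0,3))
    out={'clock':r.sense()['clock']}
    if len(e)>20: out['lid']=circ(e,.0865)
    if org.sum(): out['tab']=P[org].mean(0)
    blue=near&(H>95)&(H<125)&(S>90)&(P[...,2]<.05)&(P[...,2]>.005)
    if blue.sum()>30: out['dish']=(circ(P[blue],.070),blue.sum())
    print(n,{k:(v.round(4).tolist() if hasattr(v,'round') and np.ndim(v) else v) for k,v in out.items()})
    return c,P,H,S,V,out
E
python3 - <<'E'
from h import *
for n in("top","scene"):
    c,P,H,S,V,o=measure(n)
    j=(np.hypot(P[...,0]-.487,P[...,1]-.067)<.035)&(P[...,2]>.09)&(P[...,2]<.19)
    print(n,'jar',circ(P[j],.0205).round(4) if n=="scene" else P[j&(P[...,2]>.165)].mean(0).round(4),P[j][:,2].max(),j.sum())
    hi=(P[...,2]>.25)&(c['depth']>0)&(abs(P[...,1])<.5)&(P[...,0]>.3)
    if hi.any(): print('hi',P[hi][:,0].min(),np.percentile(P[hi][:,0],2),np.percentile(P[hi][:,2],[0,5,95]))
E
```

```text
top {'clock': 0.95, 'lid': [0.4788, 0.0757], 'tab': [0.3683, 0.0841, 0.0676]}
top jar [0.4901 0.0656 0.1724] 0.17955955925324396 240
hi 0.6075714218901187 0.6092438939830208 [0.46984614 0.52658062 0.93518233]
scene {'clock': 1.0, 'lid': [0.4754, 0.0753]}
scene jar [0.4905 0.0676] 0.17545302473464908 657
hi 0.6045834300605681 0.6064036640417424 [0.25002733 0.28836262 0.58333473]
```

Emit:
{"fn": "send_rows", "kwargs": {"deltas": [[0, 0, 0, 0, 0, 1, -1], [0, 0, 0, 0, 0, 1, -1], [0, 0, 0, 0, 0, 1, -1], [0, 0, 0, 0, 0, 1, -1], [0, 0, 0, 0, 0, 1, -1], [0, 0, 0, 0, 0, 1, -1], [0, 0, 0, 0, 0, 1, -1], [0, 0, 0, 0, 0, 1, -1]], "grip_force": 10}}

```text
clock: 1.8
tool_pos: [0.1917, 0.5949, 0.2226]
eef_rot: [3.142, -0.0, 1.707]
contact_force: [1.1, 0.7, -0.3]
width: 0.0871
finger_force: 0.0
```

Emit:
{"fn": "send_rows", "kwargs": {"deltas": [[0, 0, 0, 0, 0, 1, -1], [-0.98, 0.55, 0, 0, 0, 0, -1], [-0.98, 0.55, 0, 0, 0, 0, -1], [-0.98, 0.55, 0, 0, 0, 0, -1], [-0.98, 0.55, 0, 0, 0, 0, -1], [-0.98, 0.55, 0, 0, 0, 0, -1], [-0.98, 0.55, 0, 0, 0, 0, -1], [-0.98, 0.55, 0, 0, 0, 0, -1]]}}

```text
clock: 2.6
tool_pos: [0.3083, 0.3882, 0.2228]
eef_rot: [3.141, -0.0, 1.573]
contact_force: [0.7, 0.8, 0.6]
width: 0.0871
finger_force: 0.0
```

Emit:
{"fn": "send_rows", "kwargs": {"deltas": [[-0.98, 0.55, 0, 0, 0, 0, -1], [-0.98, 0.55, 0, 0, 0, 0, -1], [-0.98, 0.55, 0, 0, 0, 0, -1], [-0.98, 0.55, 0, 0, 0, 0, -1], [-0.98, 0.55, 0, 0, 0, 0, -1], [-0.98, 0.55, 0, 0, 0, 0, -1], [-0.98, 0.55, 0, 0, 0, 0, -1], [0, 0, 0, 0, 0, 0, -1]]}}

```text
clock: 3.4
tool_pos: [0.4264, 0.1811, 0.223]
eef_rot: [3.139, 0.001, 1.569]
contact_force: [-0.1, 1.1, -0.5]
width: 0.0868
finger_force: 0.0
```

```bash
python3 - <<'E'
from h import *
c,P,H,S,V,o=measure("wrist"); save(c,"pics/w1.png"); print(c['mount'].round(3))
for l in "dish lid lid_tab lid_far_edge spice_jar".split():
    print(l,[(round(q['p'],2),w(c,q['at']).round(3).tolist()) for q in r.mark_of("wrist",l)[:3]])
E
```

```text
wrist {'clock': 3.45, 'lid': [0.4579, 0.0838], 'tab': [0.378, 0.1128, 0.0647]}
[[ 0.    -0.956 -0.294  0.082]
 [ 1.     0.    -0.    -0.   ]
 [ 0.    -0.294  0.956 -0.162]
 [ 0.     0.     0.     1.   ]]
dish []
lid [(0.61, [0.483, 0.077, 0.051])]
lid_tab [(0.72, [0.361, 0.085, 0.066])]
lid_far_edge [(0.74, [0.565, 0.07, 0.052])]
spice_jar [(0.96, [0.488, 0.072, 0.071])]
```

View pics/w1.png

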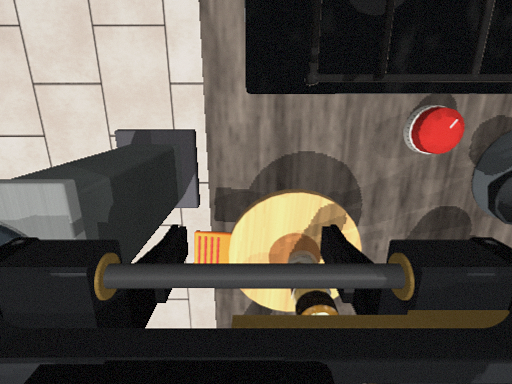

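Wrist view: the lid is at about (295,250), the jar cap at (318,305) and the timer at (436,130). The worktop around (300,165) is free, so the jar can go there. Next I grasp the jar.

Emit:
{"fn": "send_rows", "kwargs": {"deltas": [[-0.95, 0.52, 0, 0, 0, 0, -1], [-0.95, 0.52, 0, 0, 0, 0, -1], [-0.95, 0.52, 0, 0, 0, 0, -1], [-0.95, 0.53, 0, 0, 0, 0, -1], [0, 0, 0.8, 0, 0, 0, -1], [0, 0, 0.9, 0, 0, 0, -1], [0, 0, 0.9, 0, 0, 0, -1], [0, 0, 0.7, 0, 0, 0, -1]]}}

```text
clock: 4.5
tool_pos: [0.4859, 0.071, 0.1223]
eef_rot: [-3.14, -0.0, 1.575]
contact_force: [0.1, -0.5, -0.5]
width: 0.0873
finger_force: 0.0
```

Emit:
{"fn": "send_rows", "kwargs": {"deltas": [[0, 0, 0, 0, 0, 0, 1], [0, 0, 0, 0, 0, 0, 1], [0, 0, 0, 0, 0, 0, 1], [0, 0, 0, 0, 0, 0, 1], [0, 0, 0, 0, 0, 0, 1]]}}

```text
clock: 5.0
tool_pos: [0.4873, 0.07, 0.1246]
eef_rot: [3.139, 0.0, 1.573]
contact_force: [-0.2, 0.2, 0.6]
width: 0.0551
finger_force: 0.0
```

Emit:
{"fn": "send_rows", "kwargs": {"deltas": [[0, 0, 0, 0, 0, 0, 1], [0, 0, 0, 0, 0, 0, 1], [0, 0, 0, 0, 0, 0, 1], [0, 0, 0, 0, 0, 0, 1]]}}

```text
clock: 5.4
tool_pos: [0.4872, 0.0699, 0.124]
eef_rot: [3.14, 0.0, 1.573]
contact_force: [-0.0, 0.3, 3.5]
width: 0.0403
finger_force: 10.0
```

Emit:
{"fn": "send_rows", "kwargs": {"deltas": [[0, 0, -0.4, 0, 0, 0, 1], [0, 0, -0.6, 0, 0, 0, 1], [0, 0, -0.5, 0, 0, 0, 1], [0.7, 0, 0, 0, 0, 0, 1], [0.9, 0, 0, 0, 0, 0, 1], [0.9, 0, 0, 0, 0, 0, 1], [0.9, 0, 0, 0, 0, 0, 1], [0.9, 0, 0, 0, 0, 0, 1]]}}

```text
clock: 6.2
tool_pos: [0.4855, 0.1998, 0.1679]
eef_rot: [-3.14, 0.0, 1.573]
contact_force: [0.4, 0.0, -1.5]
width: 0.0404
finger_force: 10.0
```

Emit:
{"fn": "send_rows", "kwargs": {"deltas": [[0.5, 0, 0.4, 0, 0, 0, 1], [0.2, 0, 0.7, 0, 0, 0, 1], [0, 0, 0.8, 0, 0, 0, 1], [0, 0, 0.8, 0, 0, 0, 1], [0, 0, 0.5, 0, 0, 0, 1], [0, 0, 0.2, 0, 0, 0, 1], [0, 0, 0.1, 0, 0, 0, 1], [0, 0, 0, 0, 0, 0, 1]]}}

```text
clock: 7.0
tool_pos: [0.4863, 0.2197, 0.0633]
eef_rot: [-3.141, 0.0, 1.573]
contact_force: [-0.2, 0.3, -1.9]
width: 0.0403
finger_force: 10.0
```

Emit:
{"fn": "send_rows", "kwargs": {"deltas": [[0, 0, 0.07, 0, 0, 0, 1], [0, 0, 0.05, 0, 0, 0, 1], [0, 0, 0.03, 0, 0, 0, 1], [0, 0, 0, 0, 0, 0, 1]]}}

```text
clock: 7.4
tool_pos: [0.4864, 0.22, 0.0593]
eef_rot: [3.141, -0.0, 1.573]
contact_force: [-0.4, -0.1, -1.3]
width: 0.0404
finger_force: 10.0
```

Emit:
{"fn": "send_rows", "kwargs": {"deltas": [[0, 0, 0.04, 0, 0, 0, 1], [0, 0, 0.04, 0, 0, 0, 1], [0, 0, 0, 0, 0, 0, 1]]}}

```text
clock: 7.7
tool_pos: [0.4866, 0.22, 0.0569]
eef_rot: [3.141, -0.0, 1.573]
contact_force: [-0.3, 0.4, 1.4]
width: 0.0406
finger_force: 10.0
```

Emit:
{"fn": "send_rows", "kwargs": {"deltas": [[0, 0, 0, 0, 0, 0, -0.5], [0, 0, 0, 0, 0, 0, -0.5], [0, 0, 0, 0, 0, 0, -0.5], [0, 0, 0, 0, 0, 0, -0.5], [0, 0, -0.4, 0, 0, 0, -0.5], [0, 0, -0.9, 0, 0, 0, -0.5], [0, 0, -1, 0, 0, 0, -0.5], [0, 0, -1, 0, 0, 0, -0.5]]}}

```text
clock: 8.5
tool_pos: [0.486, 0.2199, 0.1573]
eef_rot: [-3.141, 0.0, 1.573]
contact_force: [-0.1, 0.2, 0.3]
width: 0.0652
finger_force: 0.0
```

```bash
python3 - <<'E'
from h import *
s=r.sense();print(s['tool_pos'],s['width'])
for n in("top","scene"):
    c,P,H,S,V,o=measure(n); save(c,f"pics/{n}1.png")
    for l in "dish lid lid_tab lid_far_edge spice_jar".split():
        print(l,[(round(q['p'],2),w(c,q['at']).round(3).tolist()) for q in r.mark_of(n,l)[:3]])
E
```

```text
[0.48604301 0.21987268 0.15728981] 0.0652047948285836
top {'clock': 8.55, 'lid': [0.4788, 0.0756], 'tab': [0.3677, 0.0842, 0.0678]}
dish [(0.21, [0.663, 0.234, -0.001])]
lid [(0.62, [0.483, 0.076, 0.051])]
lid_tab [(0.94, [0.362, 0.082, 0.072])]
lid_far_edge [(0.7, [0.566, 0.068, 0.054])]
spice_jar [(0.68, [0.487, 0.215, -0.0]), (0.66, [0.414, -0.105, -0.0]), (0.64, [0.661, 0.235, 0.002])]
scene {'clock': 8.85, 'lid': [0.4781, 0.0759]}
dish [(0.67, [0.479, 0.066, 0.001]), (0.4, [0.642, -0.296, 0.001])]
lid [(0.91, [0.476, 0.08, 0.05])]
lid_tab [(0.7, [0.363, 0.085, 0.065])]
lid_far_edge [(0.93, [0.565, 0.067, 0.05])]
spice_jar [(0.74, [0.485, 0.217, 0.001]), (0.56, [0.528, -0.211, 0.001])]
```

View pics/scene1.png

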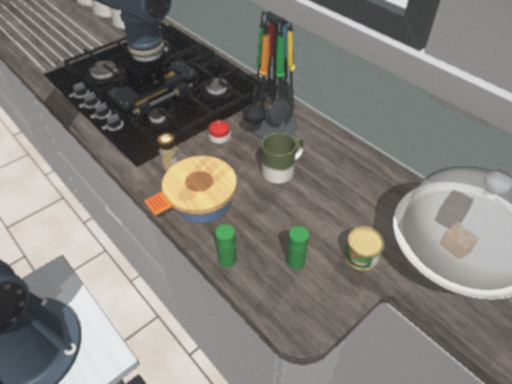

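The jar stands upright beside the dish at (167,150) and the lid hasn't moved. Next I refine the dish centre.

```bash
python3 - <<'E'
from h import *
import pickle
c,P,H,S,V,o=measure("scene")
for u,v in((205,212),(200,214),(215,210),(190,208)): print(H[v,u],S[v,u],V[v,u],P[v,u].round(3))
b=(np.hypot(P[...,0]-.48,P[...,1]-.07)<.12)&(H>95)&(H<130)&(P[...,2]<.06)&(P[...,2]>.005)&(S>60)
print(b.sum(),P[b].min(0),P[b].max(0)); 
for lo,hi in((.005,.02),(.02,.035),(.035,.05)):
    q=P[b&(P[...,2]>lo)&(P[...,2]<hi)]
    if len(q)>10: print(len(q),circ(q,.07).round(4))
E
```

```text
scene {'clock': 9.15, 'lid': [0.4783, 0.0759]}
16 96 175 [0.439 0.001 0.052]
12 47 146 [0.434 0.015 0.037]
15 66 154 [ 0.465 -0.001  0.04 ]
18 96 229 [0.415 0.023 0.066]
268 [ 0.40948989 -0.00400733  0.00594903] [0.50568625 0.05801929 0.03383535]
148 [0.4799 0.0679]
120 [0.4794 0.068 ]
```

Emit:
{"fn": "send_rows", "kwargs": {"deltas": [[0, 0, -0.5, 0, 0, -1, 1], [0, 0, -0.5, 0, 0, -1, 1], [0, 0, 0, 0, 0, -1, 1], [0, 0, 0, 0, 0, -1, 1], [0, 0, 0, 0, 0, -1, 1], [0, 0, 0, 0, 0, -1, 1], [0, 0, 0, 0, 0, -1, 1], [0, 0, 0, 0, 0, -1, 1]]}}

```text
clock: 9.95
tool_pos: [0.4862, 0.2199, 0.1854]
eef_rot: [-3.141, -0.0, 2.696]
contact_force: [1.1, -0.7, -0.3]
width: 0.0092
finger_force: 0.0
```

Emit:
{"fn": "send_rows", "kwargs": {"deltas": [[0, 0, 0, 0, 0, -1, 1], [0, 0, 0, 0, 0, -1, 1], [0, 0, 0, 0, 0, -1, 1], [0, 0, 0, 0, 0, -0.25, 1], [0.7, -0.91, 0, 0, 0, 0, 1], [0.7, -0.91, 0, 0, 0, 0, 1], [0.7, -0.91, 0, 0, 0, 0, 1], [0.7, -0.91, 0, 0, 0, 0, 1]]}}

```text
clock: 10.75
tool_pos: [0.4016, 0.1098, 0.1855]
eef_rot: [-3.141, -0.0, -3.138]
contact_force: [0.9, -1.3, -0.2]
width: 0.0008
finger_force: 0.0
```

Emit:
{"fn": "send_rows", "kwargs": {"deltas": [[0.7, -0.91, 0, 0, 0, 0, 1], [0, 0, 0, 0, 1, 0, 1], [0, 0, 0, 0, 1, 0, 1], [0, 0, 0, 0, 0, 0, 1]]}}

```text
clock: 11.15
tool_pos: [0.3857, 0.0824, 0.1849]
eef_rot: [-3.141, -0.276, -3.14]
contact_force: [-1.1, 0.9, -0.4]
width: 0.0006
finger_force: 0.0
```

Emit:
{"fn": "send_rows", "kwargs": {"deltas": [[0, 0, 0.8, 0, 0, 0, 1], [0, 0, 0.9, 0, 0, 0, 1], [0, 0, 0.9, 0, 0, 0, 1], [0, 0, 0.6, 0, 0, 0, 1], [0, 0, 0.3, 0, 0, 0, 1], [0, 0, 0, 0, 0, 0, 1]]}}

```text
clock: 11.75
tool_pos: [0.3513, 0.0833, 0.0843]
eef_rot: [3.141, -0.281, -3.139]
contact_force: [-0.4, 0.4, 0.1]
width: 0.0001
finger_force: 0.0
```

Emit:
{"fn": "send_rows", "kwargs": {"deltas": [[0.02, 0, 0.06, 0, 0, 0, 1], [0.02, 0, 0.06, 0, 0, 0, 1], [0, 0, 0, 0, 0, 0, 1]]}}

```text
clock: 12.05
tool_pos: [0.3509, 0.0831, 0.082]
eef_rot: [-3.142, -0.278, -3.139]
contact_force: [-1.3, -0.1, 0.3]
width: 0.0006
finger_force: 0.0
```

Emit:
{"fn": "send_rows", "kwargs": {"deltas": [[-0.03, 0, 0.1, 0, 0, 0, 1], [-0.03, 0, 0.1, 0, 0, 0, 1], [-0.03, 0, 0.1, 0, 0, 0, 1], [0, 0, 0, 0, 0, 0, 1]]}}

```text
clock: 12.45
tool_pos: [0.3505, 0.0831, 0.0718]
eef_rot: [3.142, -0.28, -3.139]
contact_force: [-0.6, -0.6, -0.3]
width: 0.0003
finger_force: 0.0
```

Emit:
{"fn": "send_rows", "kwargs": {"deltas": [[-0.015, 0, 0.05, 0, 0, 0, 1], [-0.015, 0, 0.05, 0, 0, 0, 1], [0, 0, 0, 0, 0, 0, 1]]}}

```text
clock: 12.75
tool_pos: [0.3506, 0.0831, 0.069]
eef_rot: [3.142, -0.28, -3.139]
contact_force: [0.3, 0.0, 3.2]
width: 0.0002
finger_force: 1.3
```

Emit:
{"fn": "send_rows", "kwargs": {"deltas": [[-0.012, 0, 0.04, 0, 0, 0, 1], [-0.012, 0, 0.04, 0, 0, 0, 1], [-0.012, 0, 0.04, 0, 0, 0, 1], [-0.012, 0, 0.04, 0, 0, 0, 1], [0, 0, 0, 0, 0, 0, 1]]}}

```text
clock: 13.25
tool_pos: [0.3503, 0.0831, 0.0639]
eef_rot: [3.142, -0.28, -3.139]
contact_force: [-1.0, -0.2, 2.4]
width: 0.0005
finger_force: 1.3
```

```bash
cat >> h.py <<'E'
def tilt(n="top"):
    c=cam(n);P=cloud(c);hsv=cv2.cvtColor(c['color'],cv2.COLOR_RGB2HSV)
    m=(np.hypot(P[...,0]-.4785,P[...,1]-.074)<.083)&(P[...,2]>.045)&(P[...,2]<.125)&(hsv[...,0]<35)&(c['depth']>0)
    q=P[m]; A=np.c_[q[:,:2]-[.4785,.0755],np.ones(len(q))]
    k=np.ones(len(q),bool)
    for _ in range(4):
        s=np.linalg.lstsq(A[k],q[k,2],rcond=None)[0]; k=abs(A@s-q[:,2])<.004
    print(n,len(q),k.sum(),'slope',s.round(4),'far top z',(s[2]+.0875*s[0]).round(4)); return c
E
python3 - <<'E'
from h import *
for n in("top","scene"):
    c=tilt(n); print([(round(q['p'],2),w(c,q['at']).round(3).tolist()) for q in r.mark_of(n,"lid_far_edge")[:2]])
print(r.sense()['contact_force'])
E
```

```text
top 1856 1585 slope [ 0.1194 -0.0124  0.0749] far top z 0.0853
[(0.65, [0.567, 0.068, 0.065])]
scene 2215 2173 slope [ 0.1126 -0.01    0.0747] far top z 0.0845
[(0.93, [0.567, 0.069, 0.066])]
[-0.6213308  0.1263066  2.648882 ]
```

Emit:
{"fn": "send_rows", "kwargs": {"deltas": [[-0.012, 0, 0.04, 0, 0, 0, 1], [-0.012, 0, 0.04, 0, 0, 0, 1], [-0.006, 0, 0.02, 0, 0, 0, 1], [0, 0, 0, 0, 0, 0, 1]]}}

```text
clock: 13.85
tool_pos: [0.3505, 0.0831, 0.0608]
eef_rot: [3.142, -0.28, -3.139]
contact_force: [-1.9, -0.2, 1.9]
width: 0.0004
finger_force: 1.4
```

```bash
python3 - <<'E'
from h import *
for n in("top","scene"):
    c=tilt(n); print([(round(q['p'],2),w(c,q['at']).round(3).tolist()) for q in r.mark_of(n,"lid_far_edge")[:2]])
s=r.sense();print(s['contact_force'],s['clock'],s['tool_pos'])
E
```

```text
top 1869 1601 slope [ 0.1785 -0.0161  0.0791] far top z 0.0947
[(0.81, [0.569, 0.069, 0.079])]
scene 2293 2221 slope [ 0.1743 -0.014   0.0789] far top z 0.0942
[]
[-1.98369821  0.95939114  3.09657477] 14.05 [0.3505057  0.08316033 0.06092882]
```

Emit:
{"fn": "send_rows", "kwargs": {"deltas": [[0, 0, 0, 0, 0, 0, 1], [0, 0, 0, 0, 0, 0, 1], [0, 0, 0, 0, 0, 0, 1], [0, 0, 0, 0, 0, 0, 1], [0, 0, 0, 0, 0, 0, 1], [0, 0, 0, 0, 0, 0, 1], [0, 0, 0, 0, 0, 0, 1], [0, 0, 0, 0, 0, 0, 1]]}}

```text
clock: 14.85
tool_pos: [0.3508, 0.0831, 0.0609]
eef_rot: [3.142, -0.279, -3.139]
contact_force: [-2.7, 0.7, 2.9]
width: 0.0006
finger_force: 1.4
```

Emit:
{"fn": "send_rows", "kwargs": {"deltas": [[0, 0, 0, 0, 0, 0, 1], [0, 0, 0, 0, 0, 0, 1], [0, 0, 0, 0, 0, 0, 1], [0, 0, 0, 0, 0, 0, 1], [0, 0, 0, 0, 0, 0, 1], [0, 0, 0, 0, 0, 0, 1], [0, 0, 0, 0, 0, 0, 1], [0, 0, 0, 0, 0, 0, 1]]}}

```text
clock: 15.65
tool_pos: [0.3508, 0.0831, 0.0609]
eef_rot: [-3.142, -0.279, -3.139]
contact_force: [-2.3, 0.8, 2.8]
width: 0.0006
finger_force: 1.4
```

Emit:
{"fn": "send_rows", "kwargs": {"deltas": [[0, 0, 0, 0, 0, 0, 1], [0, 0, 0, 0, 0, 0, 1], [0, 0, 0, 0, 0, 0, 1], [0, 0, 0, 0, 0, 0, 1], [0, 0, 0, 0, 0, 0, 1], [0, 0, 0, 0, 0, 0, 1], [0, 0, 0, 0, 0, 0, 1], [0, 0, 0, 0, 0, 0, 1]]}}

```text
clock: 16.45
tool_pos: [0.3508, 0.0831, 0.0609]
eef_rot: [-3.142, -0.279, -3.139]
contact_force: [-3.4, -0.2, 2.9]
width: 0.0001
finger_force: 1.4
```

```bash
python3 - <<'E'
from h import *
tilt("top")
E
```

```text
top 1862 1572 slope [ 0.1747 -0.0135  0.079 ] far top z 0.0943
```

Emit:
{"fn": "send_rows", "kwargs": {"deltas": [[0.0045, 0, -0.016, 0, 0, 0, 1], [0.0045, 0, -0.016, 0, 0, 0, 1], [0.0045, 0, -0.016, 0, 0, 0, 1], [0.0045, 0, -0.016, 0, 0, 0, 1], [0.0045, 0, -0.016, 0, 0, 0, 1], [0.0045, 0, -0.016, 0, 0, 0, 1], [0.0045, 0, -0.016, 0, 0, 0, 1], [0.0045, 0, -0.016, 0, 0, 0, 1]]}}

```text
clock: 17.3
tool_pos: [0.3508, 0.0831, 0.065]
eef_rot: [-3.142, -0.279, -3.139]
contact_force: [-2.3, -0.2, 1.3]
width: 0.001
finger_force: 1.4
```

Emit:
{"fn": "send_rows", "kwargs": {"deltas": [[0.0045, 0, -0.016, 0, 0, 0, 1], [0.0045, 0, -0.016, 0, 0, 0, 1], [0.0045, 0, -0.016, 0, 0, 0, 1], [0.0045, 0, -0.016, 0, 0, 0, 1], [0.0045, 0, -0.016, 0, 0, 0, 1], [0.0045, 0, -0.016, 0, 0, 0, 1], [0.0045, 0, -0.016, 0, 0, 0, 1], [0.0045, 0, -0.016, 0, 0, 0, 1]]}}

```text
clock: 18.1
tool_pos: [0.3511, 0.0831, 0.0689]
eef_rot: [-3.142, -0.279, -3.139]
contact_force: [-1.5, 0.4, 2.6]
width: 0.0001
finger_force: 1.4
```

Emit:
{"fn": "send_rows", "kwargs": {"deltas": [[0.0045, 0, -0.016, 0, 0, 0, 1], [0.0045, 0, -0.016, 0, 0, 0, 1], [0.0045, 0, -0.016, 0, 0, 0, 1], [0.0045, 0, -0.016, 0, 0, 0, 1], [0.03, 0, -0.1, 0, 0, 0, 1], [0.03, 0, -0.1, 0, 0, 0, 1], [0, 0, 0, 0, 0, 0, 1]]}}

```text
clock: 18.8
tool_pos: [0.3512, 0.0831, 0.0775]
eef_rot: [-3.142, -0.278, -3.139]
contact_force: [-0.9, -1.1, 1.0]
width: 0.0005
finger_force: 0.0
```

```bash
python3 - <<'E'
from h import *
for n in("top","scene"):
    tilt(n); c,P,H,S,V,o=measure(n)
    b=(np.hypot(P[...,0]-.48,P[...,1]-.07)<.12)&(H>95)&(H<130)&(P[...,2]<.06)&(P[...,2]>.005)&(S>60)
    if n=="scene": print('dish',b.sum(),circ(P[b],.07))
E
```

```text
top 1819 1588 slope [-0.0012  0.0033  0.0672] far top z 0.0671
top {'clock': 18.9, 'lid': [0.4817, 0.0756]}
scene 2122 2081 slope [-0.0015  0.0018  0.0673] far top z 0.0671
scene {'clock': 19.0, 'lid': [0.4793, 0.0753]}
dish 285 [0.4797628  0.06793512]
```

Seated again and level. The lid now needs about −7.6 mm in y. I'll go round to its +y edge and push it there.

Emit:
{"fn": "send_rows", "kwargs": {"deltas": [[0, 0, -0.6, 0, 0, 0, 1], [0, 0, -1, 0, 0, 0, 1], [0, 0, -1, 0, 0, 0, 1], [0, 0, -1, 0, 0, 0, 1], [0, 0, 0, 0, -1, 0, 1], [0, 0, 0, 0, -1, 0, 1], [0, 0, 0, 0, 0, 1, 1], [0, 0, 0, 0, 0, 1, 1]]}}

```text
clock: 19.8
tool_pos: [0.3788, 0.0834, 0.1812]
eef_rot: [-3.141, -0.001, 2.859]
contact_force: [0.8, -0.3, 0.1]
width: 0.0002
finger_force: 0.0
```

Emit:
{"fn": "send_rows", "kwargs": {"deltas": [[0, 0, 0, 0, 0, 1, 1], [0, 0, 0, 0, 0, 1, 1], [0, 0, 0, 0, 0, 1, 1], [0, 0, 0, 0, 0, 1, 1], [0, 0, 0, 0, 0, 1, 1], [0, 0, 0, 0, 0, 1, 1], [0, 0, 0, 0, 0, 1, 1], [0, 0, 0, 0, 0, 1, 1]]}}

```text
clock: 20.6
tool_pos: [0.3801, 0.0832, 0.1808]
eef_rot: [-3.141, -0.0, 1.742]
contact_force: [-0.1, -0.8, 0.1]
width: 0.0005
finger_force: 0.0
```

Emit:
{"fn": "send_rows", "kwargs": {"deltas": [[0, 0, 0, 0, 0, 1, 1], [0, 0, 0, 0, 0, 0.25, 1], [0.8, 0.8, 0, 0, 0, 0, 1], [0.8, 0.8, 0, 0, 0, 0, 1], [0.8, 0.8, 0, 0, 0, 0, 1], [0.8, 0.8, 0, 0, 0, 0, 1], [0, 0, 0, 0, 0, 0, 1]]}}

```text
clock: 21.3
tool_pos: [0.4801, 0.1818, 0.1811]
eef_rot: [3.137, -0.001, 1.575]
contact_force: [1.2, -0.9, 0.3]
width: 0.0004
finger_force: 0.0
```

```bash
python3 - <<'E'
from h import *
c=cam("wrist"); save(c,"pics/w2.png"); P=cloud(c)
j=(np.hypot(P[...,0]-.486,P[...,1]-.22)<.035)&(P[...,2]>.1)&(P[...,2]<.115)
print('jar top',P[j].mean(0),j.sum()); s=r.sense(); print(s['tool_pos'],s['eef_rot'])
measure("scene")
print([(round(q['p'],2),w(c,q['at']).round(3).tolist()) for q in r.mark_of("wrist","spice_jar")[:2]])
E
```

```text
jar top [0.4859568  0.21996974 0.10475768] 1583
[0.47733005 0.18046147 0.18064422] [3.14098987e+00 1.42136533e-06 1.57527930e+00]
scene {'clock': 21.4, 'lid': [0.4783, 0.0758]}
[(0.71, [0.484, 0.218, 0.003])]
```

View pics/w2.png

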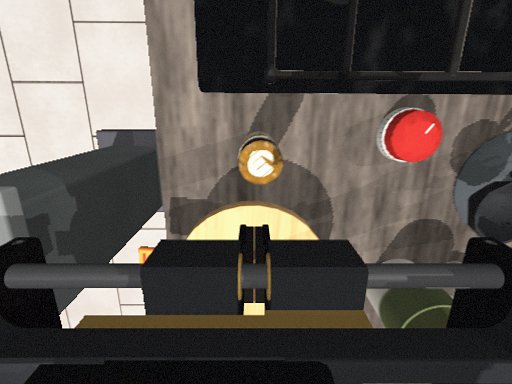

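Wrist view: the jar cap is at (262,160) and the fingertips at about (255,235), in the gap between the jar and the lid's edge. I can descend and push.

Emit:
{"fn": "send_rows", "kwargs": {"deltas": [[0, 0, 0.8, 0, 0, 0, 1], [0, 0, 0.8, 0, 0, 0, 1], [0, 0, 0.8, 0, 0, 0, 1], [0, 0, 0.8, 0, 0, 0, 1], [0, 0, 0.6, 0, 0, 0, 1], [0, 0, 0.4, 0, 0, 0, 1], [0, 0, 0, 0, 0, 0, 1]]}}

```text
clock: 22.15
tool_pos: [0.4745, 0.1786, 0.0538]
eef_rot: [-3.138, 0.001, 1.572]
contact_force: [-0.1, 0.9, -0.9]
width: 0.0002
finger_force: 0.0
```

Emit:
{"fn": "send_rows", "kwargs": {"deltas": [[-0.1, 0, 0, 0, 0, 0, 1], [-0.1, 0, 0, 0, 0, 0, 1], [-0.05, 0, 0, 0, 0, 0, 1], [-0.05, 0, 0, 0, 0, 0, 1], [0, 0, 0, 0, 0, 0, 1]]}}

```text
clock: 22.65
tool_pos: [0.4768, 0.1703, 0.0555]
eef_rot: [3.14, -0.0, 1.573]
contact_force: [0.7, 0.0, 0.0]
width: 0.0007
finger_force: 0.2
```

```bash
python3 - <<'E'
from h import *
print(r.sense()['contact_force'])
for n in("scene","top"): measure(n)
E
```

```text
[0.69856544 0.02010721 0.03806362]
scene {'clock': 22.7, 'lid': [0.4782, 0.0699]}
top {'clock': 22.75, 'lid': [0.4792, 0.0679], 'tab': [0.3687, 0.078, 0.0672]}
```

Emit:
{"fn": "send_rows", "kwargs": {"deltas": [[-0.03, 0, 0, 0, 0, 0, 1], [-0.02, 0, 0, 0, 0, 0, 1], [0, 0, 0, 0, 0, 0, 1], [0.15, 0, 0, 0, 0, 0, 1], [0.15, 0, 0, 0, 0, 0, 1], [0, 0, -0.6, 0, 0, 0, 1], [0, 0, -0.9, 0, 0, 0, 1], [0, 0, -0.9, 0, 0, 0, 1]]}}

```text
clock: 23.55
tool_pos: [0.4755, 0.1781, 0.1272]
eef_rot: [-3.139, 0.001, 1.574]
contact_force: [0.3, 0.4, 0.4]
width: 0.0004
finger_force: 0.0
```

Emit:
{"fn": "send_rows", "kwargs": {"deltas": [[0, 0, -0.9, 0, 0, 0, 1], [0.6, 0, -0.9, 0, 0, 0, -0.5], [0.6, 0, 0, 0, 0, 0, -0.5], [0, 0, 0, 0, 0, 0, -0.5]]}}

```text
clock: 23.95
tool_pos: [0.4765, 0.2157, 0.182]
eef_rot: [3.139, -0.001, 1.576]
contact_force: [-0.9, -0.3, -0.4]
width: 0.0171
finger_force: 0.0
```

```bash
python3 - <<'E'
from h import *
print(r.sense()['tool_pos'])
for n in("scene","top"):
    c,P,H,S,V,o=measure(n); tilt(n); save(c,f"pics/{n}3.png")
    b=(np.hypot(P[...,0]-.48,P[...,1]-.07)<.12)&(H>95)&(H<130)&(P[...,2]<.06)&(P[...,2]>.005)&(S>60)
    if n=="scene": print('dish',b.sum(),circ(P[b],.07))
    # inlay
    m=(np.hypot(P[...,0]-.479,P[...,1]-.068)<.06)&(abs(P[...,2]-.067)<.006)&(V<170)
    print('inlay',m.sum(),P[m].mean(0))
E
```

```text
[0.47651303 0.21565726 0.18197608]
scene {'clock': 24.0, 'lid': [0.4785, 0.068]}
scene 2807 2796 slope [0.0002 0.0002 0.0672] far top z 0.0672
dish 156 [0.47964418 0.06780314]
inlay 29 [0.48205068 0.06806658 0.06729589]
top {'clock': 24.1, 'lid': [0.4793, 0.0677], 'tab': [0.3678, 0.0774, 0.0673]}
top 2912 2522 slope [ 0.0001 -0.0006  0.0672] far top z 0.0672
inlay 0 [nan nan nan]<stdin>:9: RuntimeWarning: Mean of empty slice.
  ret = um.true_divide(
```

View pics/top3.png

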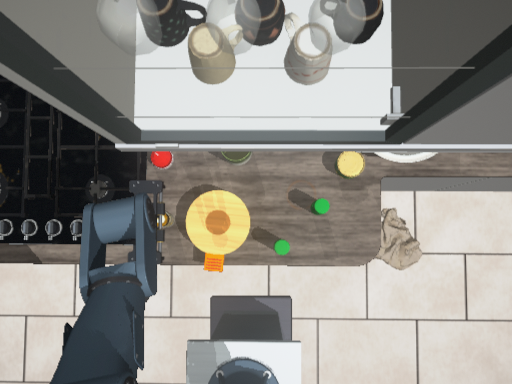

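The top view shows the lid at about (218,222), centred to about 1 mm and level, with the jar at (165,221). Now I fetch the jar.

Emit:
{"fn": "send_rows", "kwargs": {"deltas": [[0.13, 0.32, 0, 0, 0, 0, -0.5], [0, 0, 0, 0, 0, 0, -0.5], [0, 0, 0, 0, 0, 0, -0.5], [0, 0, 0, 0, 0, 0, -0.5], [0, 0, 0, 0, 0, 0, -0.5], [0, 0, 0.6, 0, 0, 0, -0.5], [0, 0, 0.3, 0, 0, 0, -0.5], [0, 0, 0, 0, 0, 0, -0.5]]}}

```text
clock: 24.95
tool_pos: [0.4845, 0.2175, 0.1527]
eef_rot: [-3.138, 0.001, 1.573]
contact_force: [-1.2, -0.4, -0.3]
width: 0.0651
finger_force: 0.0
```

Emit:
{"fn": "send_rows", "kwargs": {"deltas": [[0.03, 0.03, 0.8, 0, 0, 0, -0.5], [0, 0, 0.9, 0, 0, 0, -0.5], [0, 0, 0.9, 0, 0, 0, -0.5], [0, 0, 0.5, 0, 0, 0, -0.5], [0, 0, 0.1, 0, 0, 0, -0.5], [0, 0, 0, 0, 0, 0, 1], [0, 0, 0, 0, 0, 0, 1], [0, 0, 0, 0, 0, 0, 1]]}}

```text
clock: 25.75
tool_pos: [0.4876, 0.219, 0.0591]
eef_rot: [3.139, -0.0, 1.573]
contact_force: [0.5, 0.5, -1.2]
width: 0.0487
finger_force: 0.0
```

Emit:
{"fn": "send_rows", "kwargs": {"deltas": [[0, 0, 0, 0, 0, 0, 1], [0, 0, 0, 0, 0, 0, 1], [0, 0, 0, 0, 0, 0, 1]]}}

```text
clock: 26.05
tool_pos: [0.4872, 0.2189, 0.0588]
eef_rot: [3.14, -0.0, 1.573]
contact_force: [-0.3, 0.2, 6.0]
width: 0.0406
finger_force: 10.0
```

Emit:
{"fn": "send_rows", "kwargs": {"deltas": [[0, 0, -0.4, 0, 0, 0, 1], [0, 0, -0.8, 0, 0, 0, 1], [0, 0, -0.9, 0, 0, 0, 1], [0, 0, -0.8, 0, 0, 0, 1], [0, 0, -0.4, 0, 0, 0, 1], [-0.4, 0, 0, 0, 0, 0, 1], [-0.8, -0.05, 0, 0, 0, 0, 1], [-0.8, -0.05, 0, 0, 0, 0, 1]]}}

```text
clock: 26.85
tool_pos: [0.4826, 0.1575, 0.1559]
eef_rot: [-3.139, 0.001, 1.574]
contact_force: [-0.7, -0.5, -0.7]
width: 0.0406
finger_force: 10.0
```

Emit:
{"fn": "send_rows", "kwargs": {"deltas": [[-0.8, -0.05, 0, 0, 0, 0, 1], [-0.8, -0.05, 0, 0, 0, 0, 1], [-0.8, -0.05, 0, 0, 0, 0, 1], [-0.5, 0, 0, 0, 0, 0, 1], [-0.17, 0, 0, 0, 0, 0, 1], [0, 0, 0, 0, 0, 0, 1], [0, 0, 0, 0, 0, 0, 1]]}}

```text
clock: 27.55
tool_pos: [0.4791, 0.0669, 0.1564]
eef_rot: [-3.14, -0.0, 1.573]
contact_force: [0.6, 0.2, -1.2]
width: 0.0405
finger_force: 10.0
```

```bash
python3 - <<'E'
from h import *
s=r.sense();print(s['tool_pos'],s['width'],s['contact_force'])
c=cam("scene");P=cloud(c);hsv=cv2.cvtColor(c['color'],cv2.COLOR_RGB2HSV)
j=(np.hypot(P[...,0]-s['tool_pos'][0],P[...,1]-s['tool_pos'][1])<.035)&(P[...,2]>.105)&(P[...,2]<.16)
print(j.sum(),circ(P[j],.0205),P[j][:,2].min())
save(c,"pics/s4.png")
E
```

```text
[0.47906164 0.06687494 0.15644935] 0.040509320873467196 [ 0.55315714  0.19644534 -1.21333216]
326 [0.48039602 0.06543353] 0.10524149593756627
```

View pics/s4.png

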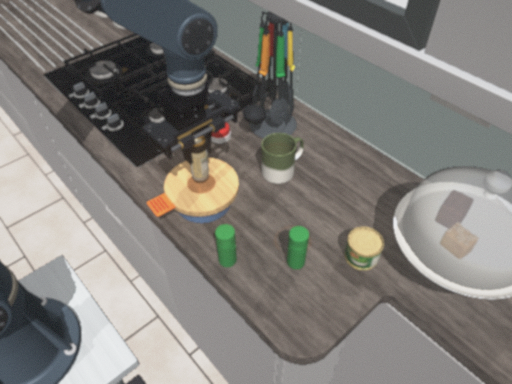

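The jar is in the gripper at (202,165), upright over the lid's inlay. I'll lower it now.

Emit:
{"fn": "send_rows", "kwargs": {"deltas": [[0, 0, 0.3, 0, 0, 0, 1], [0, 0, 0.3, 0, 0, 0, 1], [0, 0, 0.2, 0, 0, 0, 1], [0, 0, 0.1, 0, 0, 0, 1], [0, 0, 0.04, 0, 0, 0, 1], [0, 0, 0, 0, 0, 0, 1]]}}

```text
clock: 28.2
tool_pos: [0.4795, 0.0667, 0.1285]
eef_rot: [-3.141, -0.0, 1.573]
contact_force: [-0.2, 0.5, -1.4]
width: 0.0402
finger_force: 10.0
```

Emit:
{"fn": "send_rows", "kwargs": {"deltas": [[0, 0, 0.04, 0, 0, 0, 1], [0, 0, 0, 0, 0, 0, 1]]}}

```text
clock: 28.4
tool_pos: [0.4797, 0.0666, 0.1277]
eef_rot: [3.141, 0.0, 1.573]
contact_force: [0.1, -0.7, -1.1]
width: 0.0405
finger_force: 10.0
```

Emit:
{"fn": "send_rows", "kwargs": {"deltas": [[0, 0, 0.03, 0, 0, 0, 1], [0, 0, 0.03, 0, 0, 0, 1], [0, 0, 0, 0, 0, 0, 1]]}}

```text
clock: 28.7
tool_pos: [0.4797, 0.0666, 0.1259]
eef_rot: [3.141, 0.0, 1.573]
contact_force: [-0.3, -0.1, -0.5]
width: 0.0406
finger_force: 10.0
```

Emit:
{"fn": "send_rows", "kwargs": {"deltas": [[0, 0, 0.02, 0, 0, 0, 1], [0, 0, 0, 0, 0, 0, 1]]}}

```text
clock: 28.9
tool_pos: [0.4796, 0.0666, 0.1257]
eef_rot: [3.141, 0.0, 1.573]
contact_force: [-1.6, 0.3, 5.1]
width: 0.0407
finger_force: 10.0
```

Emit:
{"fn": "send_rows", "kwargs": {"deltas": [[0, 0, 0, 0, 0, 0, -0.5], [0, 0, 0, 0, 0, 0, -0.5], [0, 0, 0, 0, 0, 0, -0.5], [0, 0, 0, 0, 0, 0, -0.5], [0, 0, -0.3, 0, 0, 0, -0.5], [0, 0, -0.8, 0, 0, 0, -0.5], [0, 0, -0.9, 0, 0, 0, -0.5], [0, 0, -0.9, 0, 0, 0, -0.5]]}}

```text
clock: 29.7
tool_pos: [0.4793, 0.0666, 0.2135]
eef_rot: [-3.141, -0.0, 1.573]
contact_force: [-0.1, -0.8, -0.0]
width: 0.0654
finger_force: 0.0
```

Emit:
{"fn": "send_rows", "kwargs": {"deltas": [[0.9, 0, -0.3, 0, 0, 0, -0.5], [1, 0, 0, 0, 0, 0, -0.5], [1, 0, 0, 0, 0, 0, -0.5], [1, 0, 0, 0, 0, 0, -0.5], [1, 0, 0, 0, 0, 0, -0.5], [1, 0, 0, 0, 0, 0, -0.5], [0, 0, 0, 0, 0, 0, -0.5]]}}

```text
clock: 30.4
tool_pos: [0.4791, 0.2467, 0.2219]
eef_rot: [3.14, -0.002, 1.577]
contact_force: [-1.2, -0.6, 0.4]
width: 0.0654
finger_force: 0.0
```

```bash
python3 - <<'E'
from h import *
print(r.sense()['tool_pos'])
for n in("scene","top"):
    c,P,H,S,V,o=measure(n); tilt(n); save(c,f"pics/{n}5.png")
    j=(np.hypot(P[...,0]-.479,P[...,1]-.067)<.035)&(P[...,2]>.09)&(P[...,2]<.19)
    print('jar',circ(P[j],.0205).round(4) if n=="scene" else P[j&(P[...,2]>.165)].mean(0).round(4),P[j][:,2].max())
    if n=="scene":
        for lo,hi in((.09,.12),(.14,.17)): print(circ(P[j&(P[...,2]>lo)&(P[...,2]<hi)],.0205))
        b=(np.hypot(P[...,0]-.48,P[...,1]-.07)<.12)&(H>95)&(H<130)&(P[...,2]<.06)&(P[...,2]>.005)&(S>60)
        print('dish',b.sum(),circ(P[b],.07))
E
```

```text
[0.47909572 0.24671043 0.22185976]
scene {'clock': 30.45, 'lid': [0.4774, 0.0674]}
scene 2559 2269 slope [0.0008 0.0006 0.0672] far top z 0.0673
jar [0.4809 0.0654] 0.1747250115928356
[0.48073666 0.06523627]
[0.48111734 0.06563324]
dish 152 [0.47962146 0.06797502]
top {'clock': 30.55, 'lid': [0.4793, 0.0677], 'tab': [0.368, 0.0766, 0.068]}
top 2691 2221 slope [-0.0012 -0.0002  0.0674] far top z 0.0672
jar [0.4805 0.0633 0.1721] 0.17895540180752056
```

View pics/scene5.png

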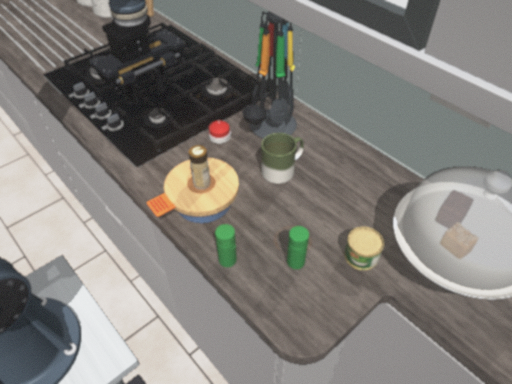

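The jar is upright on the lid's middle at (199,170), about 2 mm off centre. The lid is level and the bystanders haven't moved, so I'm handing in.

```bash
python3 -c "
from rig import r
print(r.sign_off())"
```

```text
the job is handed in; nothing more can be done
None
```

The job is handed in at about 30.6 s of the allowed 72 s: I tipped the lid so its far edge rose about 27 mm, held it over two seconds, let it down slowly, nudged it level and within about 1 mm of the dish's centre, and stood the jar upright about 2–3 mm off the lid's middle; the dish stayed put and the mug, tin and timer were not touched.

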